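Refit the hand knob of the tyre truer

TASK

The black hand knob has come off the tyre-truing machine. Pick it up, set it on the machine's upright keyed spindle and, pressing only gently, turn it slowly until its keyway drops over the key and it sits fully home on its collar; then turn it clockwise (seen from above) to the spindle's end stop, where its pointer faces the index bar, and let go. Never force the knob down or against the stop, and leave the wheel, the tub and the screwdriver where they are.

Things in the scene. Friction and masses are not known exactly. Their poses are not given: they have to be found in the camera images.
- knob: Loose black plastic hand knob, about 60 g, standing upright on the table, bore down. Origin: centre of its underside, on its axis; +z up along the axis; +x towards its pointer. A skirt 44 mm across and 25 mm high with a straight grip bar on top; 47 mm high in all
- grip_bar (a point): centre of the top face of the knob's grip bar, 47 mm above the knob's underside, axes as the knob's. The bar is 12 mm wide (knob's y), 38 mm long (knob's x) and 22 mm high, standing on the skirt: the place to hold the knob
- bore (a point): centre of the bore's mouth in the knob's underside (same point as knob). Blind round bore, 13.5 mm diameter, 22 mm deep, with one keyway 5.2 mm wide that runs the whole depth and reaches 17.5 mm from the axis, exactly under the pointer (knob's +x)
- pointer (a point): tip of the knob's small white pointer nose (4 mm wide), 27 mm from the knob's axis on its +x side, 23 mm above the underside; axes as the knob's
- truer: Tyre-truing machine, fixed. Black base 170 x 255 mm, top 40 mm above the table (x -85 to 85, y -72 to 182 mm about the origin). Origin: at table height under the spindle's axis, +z up. Motor and gearbox stand on the base at y = 90 to 172 mm, up to 90 mm high; round the spindle the base is clear. The spindle's angle is not measured
- seat (a point): on the spindle's axis, top of the steel collar (38 mm across, 46 mm above the table) on which the knob's underside rests when home; axes as truer. Off the key the knob stops 10 mm above this; with the keyway over the key (within about 0.05 rad) it drops to the collar. Press with 5 to 8 N and twist with under 0.2 N m: over 55 N of contact with the machine is forcing it
- spindle_tip (a point): top centre of the upright steel spindle, 21 mm above the collar: 12 mm diameter, top 4 mm tapered to 6 mm. Its lower 10 mm carries one key, 4 mm wide, reaching 16 mm from the axis. At the start the key stands 0.45 to 1.6 rad anticlockwise (from above) of index. It turns stiffly (0.08 N m), stays where left, and a lightly pressed knob does not drag it
- index (a point): point 27 mm from the spindle's axis, at collar height, above which the pointer tip ends up with the knob home and the spindle at its hard clockwise stop (key pointing this way); 0.85 rad clockwise of truer's +x; axes as truer. An aluminium bar, 16 x 3 mm, on the base marks this direction, 32 to 48 mm from the axis
- wheel: bystander: a model car wheel with black tyre lying flat, 58 mm across, 27 mm high; origin centre of its underside. Leave alone
- tub: bystander: a small square clear tub with green lid, 62 x 62 mm, 28 mm high; origin centre of its underside. Leave alone
- driver: bystander: a screwdriver lying on the table, about 160 mm long. Leave alone
Not all that is in view belongs to the job. Of the things that look like the knob, the middle-sized one is meant.

How it is judged:
By the outcome, as a careful person would: the job done as asked, in the order asked, and still so for the second after the job is handed in, with the robot touching nothing.
It also fails if it takes over 64 s, if anything falls off the work surface, if the arm or the gripper's body presses on something with over 40 N, if the wrist force passes 120 N, or if a joint passes its speed limit or range.

ROBOT

A 6-joint arm with a two-finger parallel gripper is mounted at the origin on the work surface. World frame = base frame: x ahead of the robot, y to its left, z up, the work surface at z = 0. Lengths are in mm, angles in rad, forces in N, time in s.
With the tool pointing down it reaches from about 325 to 925 mm from the base axis. Payload 3.1 kg.
Tool frame: the origin (TCP) lies on the mounting face of the last link; the fingertips stand 173 mm ahead of it and the grasp point (between the pads) lies 155 mm ahead of it; z points along the fingers, y is the line along which they close (so a half turn about z gives the same grasp; the last joint's range is limited). The gripper opens to 85 mm and grips with 20 to 120 N. Pads are 22 mm wide; open, the fingers measure 114 mm over their backs; the gripper's body (76 mm by 85 mm) begins 54 mm behind the grasp point. The pads swing forward as they close: fully open they stand 13 mm farther back than shut.
Start: joints at [-1.361, 0.217, 1.613, -0, 1.311, -0.112], TCP at [197.693, -592.924, 404.7] pointing down, gripper open.
Joint ranges: [-2.75, 2.75], [-0.78, 2.1], [0.31, 2.55], [-1.13, 4.27], [0.13, 2.63], [-2.58, 2.58]. Speed limits (rad/s): [2.79, 2.79, 3.14, 3.14, 3.14, 3.14].

INTERFACE

Orientations are given as a unit quaternion [w, x, y, z].
In Python, from workcell import manip gives the robot as it stands.
- The arm moves only by the shell command python3 -m handwheel 'ROWS'. ROWS is JSON, one flat list of numbers, 5 for each row, row after row: the shift along the tool's x, y, z in m, then the turn about the tool's z in degrees, then the closure, from 0 (fully open) to 1 (shut). In form: [tx, ty, tz, turn, gripper, tx, ty, tz, turn, gripper, ...]. A call has 1 to 8 rows; each row is the pose to reach, as a shift and turn from the pose commanded when the call began, along the tool's axes at that moment; what a row does not reach only later rows make up. A row lasts 1/12 s, in which the tool goes at most 41.7 mm and 7.16 degrees, less where a joint would pass 70% of its speed; a pose out of reach is approached as far as the arm can. A call with a gripper value outside its range is refused whole. The fingers move at their own pace and stop on an object; the grip force is fixed at half the most. Time passes only in rows, so rows that repeat a pose let the fingers close. It gives the time, the measured TCP pose, the force, the opening and the grip force at its end, in the units of the state.
- manip.sense(): the state, without advancing time (a new reading comes with each control period).
- manip.grab_frame(name): name is "scene" or "top"; returns a dict with "img" (384x512x3 uint8, red, green, blue), "fx", "fy", "cx", "cy" (pixels), "position" and "attitude" of the camera in the world. Camera axes: x right, y down, z forward; pixel columns grow to the right and rows downward; lengths in mm; the calibration is good to about 2 mm. A picture is of the moment at which its call begins. There is no depth.
- manip.sign_off(): hands the job in; it is judged then, once.
The state is a dict: "clock": time; "joint_positions": joint angles; "joint_vel": joint speeds; "tau": joint torques, N m; "ee_pos": TCP position; "tool_rot": TCP orientation; "ft_force": force on the tool from outside, world axes, zero at the start; "moment": the same for the moment, N m; "width": opening from 0.0 (shut) to 1.0 (fully open); "gripper_force": force on a finger pad.
Only numpy, scipy, OpenCV 4.12 (cv2) and the standard library are available. Lean on these libraries where they do the work, as an engineer would, in place of code of your own. Each camera call takes 0.05 s, during which the arm holds its last target. There are 200 camera calls.

## Working session

There is one attempt and no reset: what is moved stays moved. The work goes in short steps, Python scripts to look and compute and a shell command to move; the robot and the scene stay as the last step left them, time stands still between calls to the robot, and variables do not carry over. Pictures are saved under pics/ and viewed, at most 10 in all, crops included, and the job is handed in when it is done.

```bash
mkdir -p pics; ls; cat > h.py <<'E'
import numpy as np,cv2
from workcell import manip
from scipy.spatial.transform import Rotation as R
def rot(q): q=np.array(q,float); return R.from_quat([q[1],q[2],q[3],q[0]]) if q.shape==(4,) else R.from_matrix(q)
def ray(f,u,v):
    return rot(f['attitude']).apply([(u-f['cx'])/f['fx'],(v-f['cy'])/f['fy'],1.])
def at(f,u,v,z):
    d=ray(f,u,v);p=np.array(f['position'],float);return p+d*(z-p[2])/d[2]
def proj(f,P):
    c=rot(f['attitude']).inv().apply(np.array(P,float)-f['position']);return np.c_[c[...,0]/c[...,2]*f['fx']+f['cx'],c[...,1]/c[...,2]*f['fy']+f['cy']]
E
python3 - <<'E'
from h import *
import pickle
for n in("scene","top"):
    f=manip.grab_frame(n);pickle.dump(f,open(n+'.pkl','wb'))
    print(n,{k:f[k] for k in f if k!='img'})
    cv2.imwrite(f'pics/{n}0.png',cv2.resize(f['img'][:,:,::-1],(768,576)))
print(manip.sense())
E
```

```text
pics
scene {'fx': 357.25297204904876, 'fy': 357.25297204904876, 'cx': 258.50118012861014, 'cy': 190.4203837690689, 'position': array([1222.27800673,  273.05549401,  594.30518715]), 'attitude': array([-0.22859859,  0.4655875 ,  0.76211006, -0.38750383])}
top {'fx': 353.25203216626153, 'fy': 353.25203216626153, 'cx': 256.82574166372154, 'cy': 194.14084896897302, 'position': array([540.4013994 , -60.10527247, 768.27337743]), 'attitude': array([ 0.03390746, -0.70545227,  0.70756501, -0.02321936])}
{'clock': 0.1, 'joint_positions': array([-1.36120584e+00,  2.17690784e-01,  1.61481461e+00,  7.49448862e-06,
        1.31129904e+00, -1.12187089e-01]), 'joint_vel': array([ 0.00129879, -0.00189243, -0.00410158, -0.00043464, -0.0005164 ,
       -0.00128106]), 'tau': array([ 2.84380021e-04, -3.98074436e+01, -3.04970312e+01, -1.67349376e-04,
        4.22859419e-03, -1.43607298e-05]), 'ee_pos': array([ 197.6103954 , -592.54711748,  403.46956215]), 'tool_rot': array([-1.10475768e-03,  9.87084844e-01,  1.60194530e-01, -5.02211404e-05]), 'ft_force': array([0.67085103, 0.01599807, 0.11883631]), 'moment': array([ 0.01753441, -0.01746555,  0.00471594]), 'gripper_force': 0.0, 'width': 1.002049049429076}
```

View pics/scene0.png

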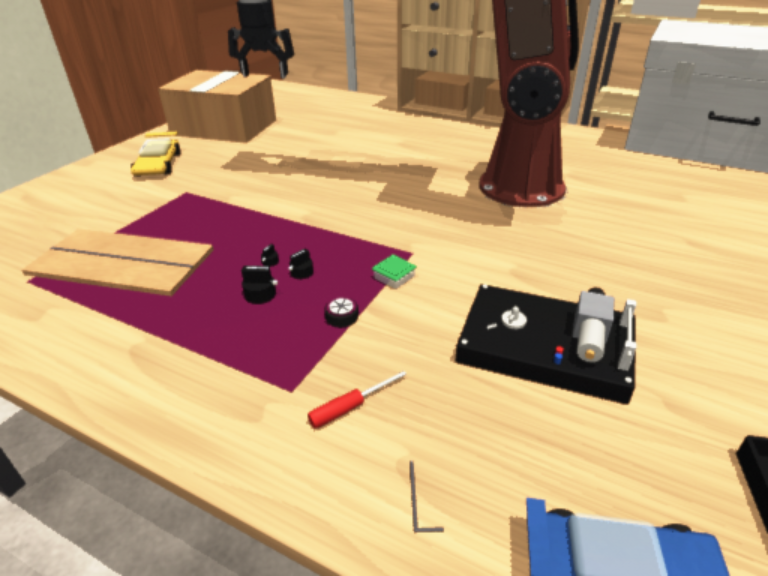

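View pics/top0.png

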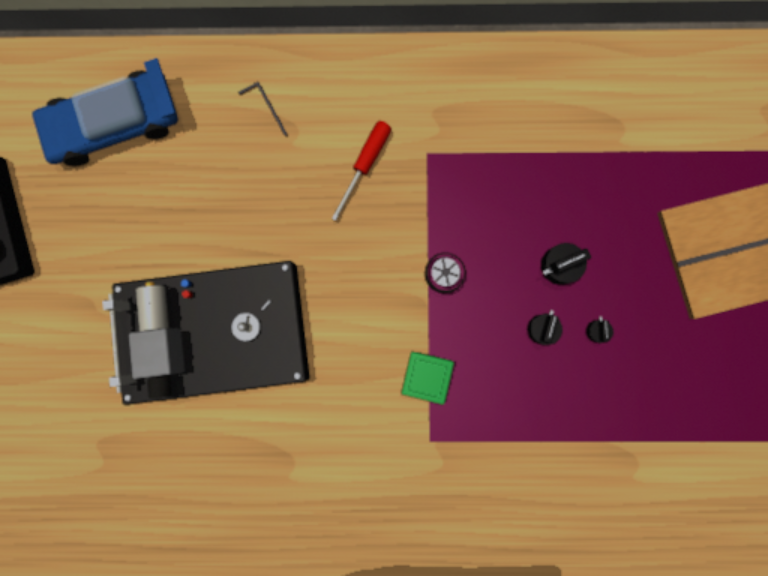

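```bash
python3 - <<'E'
from h import *
import pickle
t=pickle.load(open('top.pkl','rb'));s=pickle.load(open('scene.pkl','rb'))
def c(f,u,v,w,h):
    return cv2.resize(f['img'][v:v+h,u:u+w,::-1],(400,300),interpolation=cv2.INTER_CUBIC)
a=np.vstack([np.hstack([c(t,348,155,80,60),c(t,140,195,48,36)]),np.hstack([c(s,150,155,80,60),c(s,310,190,64,48)])])
cv2.imwrite('pics/crop1.png',a)
for n,(u,v,z) in dict(midskirt=(545,328,25),spindle=(245,327,46),bart=(551,311,35),screws0=(118,290,40),s1=(285,268,40),s2=(297,376,40),s3=(127,398,40),wheel=(446,272,20),tub=(428,378,28),big=(565,263,30)).items(): print(n,at(t,u/1.5,v/1.5,z).round(1))
E
```

```text
midskirt [ 548.4 -271.4   25. ]
spindle [550.6 142.4  46. ]
bart [ 571.6 -277.4   35. ]
screws0 [602.4 322.4  40. ]
s1 [632.2  89.9  40. ]
s2 [483.7  71.6  40. ]
s3 [454.2 304.2  40. ]
wheel [ 628.1 -135.1   20. ]
tub [ 479.8 -107.8   28. ]
big [ 638.8 -300.2   30. ]
```

View pics/crop1.png

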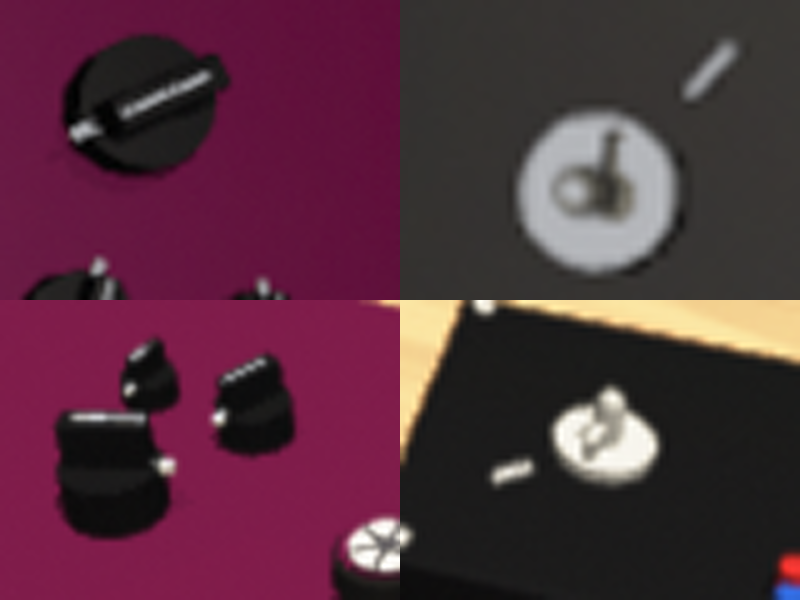

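```bash
cat > seg.py <<'E'
from h import *
import pickle
def ov(f,img,u0,v0,s,P,col):
    q=((proj(f,P)-[u0,v0]+.5)*s).astype(int);cv2.polylines(img,[q],True,col,1)
def knob(x,y,a,z0=0):
    th=np.linspace(0,6.28,40);c,s=np.cos(a),np.sin(a)
    L=[np.c_[22*np.cos(th),22*np.sin(th),0*th+25],np.c_[22*np.cos(th),22*np.sin(th),0*th],np.array([[19,6,47],[-19,6,47],[-19,-6,47],[19,-6,47.]]),np.array([[22,2,23],[27,2,23],[27,-2,23],[22,-2,23.]])]
    return [np.c_[c*l[:,0]-s*l[:,1]+x,s*l[:,0]+c*l[:,1]+y,l[:,2]+z0] for l in L]
E
python3 - <<'E'
from seg import *
t=pickle.load(open('top.pkl','rb'));s=pickle.load(open('scene.pkl','rb'))
# knob: dark mask centroid + pointer
im=t['img'].astype(int)
sub=im[200:236,345:382]; 
dark=(sub[:,:,0]<50)
n,l,st,ce=cv2.connectedComponentsWithStats(dark.astype(np.uint8)); i=1+np.argmax(st[1:,4]); print(ce[i]+[345,200],st[i])
print('bar',[at(t,u,v,43).round(1) for u,v in((174.8,206.4),(180,200.4))],'collar',at(t,163.8,217.8,46).round(1))
x,y,a=547,-271,-.25
out=[]
for f,(u0,v0,w,h) in((t,(340,198,40,30)),(s,(185,160,32,24))):
    k=400/w; c=cv2.resize(f['img'][v0:v0+h,u0:u0+w,::-1],(400,300),interpolation=cv2.INTER_CUBIC);c0=c.copy()
    for P,col in zip(knob(x,y,a),[(0,255,0),(0,255,255),(255,128,0),(0,0,255)]): ov(f,c,u0,v0,k,P,col)
    out.append(np.hstack([c0,c]))
cv2.imwrite('pics/crop2.png',np.vstack(out))
E
```

```text
[362.14925373 219.3641791 ] [  7   9  23  21 335]
bar [array([574.4, 120. ,  43. ]), array([586.8, 109.4,  43. ])] collar [551.  141.5  46. ]
```

View pics/crop2.png

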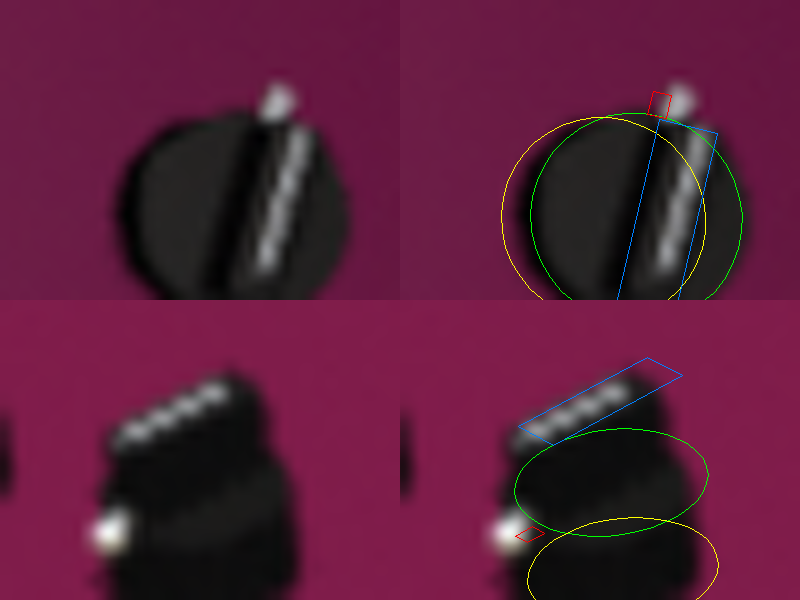

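```bash
cat > plan.py <<'E'
from h import *
def plan(x,y,z,ang):
    s=manip.sense();r=rot(s['tool_rot']);d=r.inv().apply(np.array([x,y,z])-s['ee_pos'])
    X=r.apply([1,0,0]);a=np.arctan2(X[1],X[0])
    t=np.degrees((a-ang+np.pi)%(2*np.pi)-np.pi)
    print('shift',(d/1000).round(4),'turn',t.round(2),'tcp',s['ee_pos'].round(1),'ang',a.round(4),'tilt',r.apply([0,0,1]).round(4),'q',s['joint_positions'].round(2),'F',s['ft_force'].round(1),'M',s['moment'].round(3),'w',round(s['width'],3),'gf',round(s['gripper_force'],1),'t',round(s['clock'],2))
E
python3 - <<'E'
from seg import *
from plan import plan
from scipy.optimize import minimize
t=pickle.load(open('top.pkl','rb'));s=pickle.load(open('scene.pkl','rb'))
data=[]
for f,(u0,v0,w,h) in((t,(342,202,36,30)),(s,(189,162,24,26))):
    g=f['img'][v0:v0+h,u0:u0+w].astype(float);m=(np.abs(g[:,:,0]-g[:,:,1])<35)
    n,l,st,c=cv2.connectedComponentsWithStats(m.astype(np.uint8));i=1+np.argmax(st[1:,4]);print(st[i]);data.append((f,u0,v0,(l==i).astype(float)))
def cost(p):
    e=0
    for f,u0,v0,m in data:
        K=8;im=np.zeros((m.shape[0]*K,m.shape[1]*K),np.uint8)
        k=knob(*p);c=[np.vstack([k[0],k[1]]),np.vstack([k[2],k[2]-[0,0,22]]),np.vstack([k[3]+[0,0,2],k[3]-[0,0,2]])]
        for P in c:
            q=((proj(f,P)-[u0,v0]+.5)*K*16).astype(np.int32);cv2.fillConvexPoly(im,cv2.convexHull(q),1,shift=4)
        e+=np.abs(cv2.resize(im.astype(np.float32),m.shape[::-1],interpolation=cv2.INTER_AREA)-m).sum()
    return e
r=minimize(cost,[547.5,-273.5,-.28],method='Nelder-Mead',options=dict(initial_simplex=[[547.5,-273.5,-.28],[550.5,-273.5,-.25],[547.5,-270.5,-.35],[545,-276,-.2]]));print(r.x,r.fun,cost([547,-271,-.25]))
# key direction in top & scene
c=at(t,163.8,217.8,46)
k=at(t,140+212/8.33,195+135/8.33,56);print('key end top',k-c,np.arctan2(*(k-c)[1::-1]))
x,y,a=r.x;plan(x,y,300,a+np.pi)
E
```

```text
[ 10   5  23  23 387]
[  4   4  16  20 245]
[ 5.48035994e+02 -2.74362164e+02 -2.44487763e-01] 70.03125 128.828125
key end top [13.15737976 -5.89088478 10.        ] -0.42096023019008116
shift [ 0.433  -0.1908  0.104 ] turn -147.56 tcp [ 197.6 -592.5  403.5] ang 0.3218 tilt [-5.0e-04  2.2e-03 -1.0e+00] q [-1.36  0.22  1.61  0.    1.31 -0.11] F [0.7 0.  0.1] M [ 0.018 -0.017  0.005] w 1.002 gf 0.0 t 0.1
```

```bash
python3 -m handwheel '[0.036,-0.016,0.01,-7,0.6,0.072,-0.032,0.02,-14,0.6,0.108,-0.048,0.03,-21,0.6,0.144,-0.064,0.04,-28,0.6,0.180,-0.08,0.05,-35,0.6,0.216,-0.095,0.06,-42,0.6,0.252,-0.111,0.07,-49,0.6,0.288,-0.127,0.08,-56,0.6]'; python3 -c "
from plan import *
plan(548,-274.4,300,-.262+np.pi)"
```

```text
clock: 0.77
ee_pos: [431.7, -379.6, 323.8]
tool_rot: [-0.0, 0.795, 0.607, -0.0]
ft_force: [1.4, -0.3, 0.1]
width: 0.401
gripper_force: 0.0
shift [0.1321 0.0846 0.0238] turn -90.22 tcp [ 431.7 -379.6  323.8] ang 1.305 tilt [-5.e-04  5.e-04 -1.e+00] q [-0.84  0.19  1.8  -0.    1.15 -0.58] F [ 1.4 -0.3  0.1] M [0.041 0.029 0.006] w 0.401 gf 0.0 t 0.77
```

```bash
python3 -m handwheel '[0.025,0.016,0.005,-7,0.6,0.05,0.032,0.01,-14,0.6,0.075,0.048,0.015,-21,0.6,0.1,0.064,0.02,-28,0.6,0.125,0.08,0.02,-35,0.6,0.13,0.084,0.02,-42,0.6,0.13,0.084,0.02,-49,0.6,0.13,0.084,0.02,-56,0.6]'; python3 -c "
from plan import *
plan(548,-274.4,300,-.262+np.pi)"
```

```text
clock: 1.43
ee_pos: [547.1, -277.5, 303.9]
tool_rot: [-0.001, 0.415, 0.91, 0.0]
ft_force: [0.5, -0.3, 0.8]
width: 0.397
gripper_force: 0.0
shift [0.0017 0.0027 0.0039] turn -34.09 tcp [ 547.1 -277.5  303.9] ang 2.2846 tilt [-1.2e-03  7.0e-04 -1.0e+00] q [-0.58  0.29  1.72 -0.    1.13 -1.3 ] F [ 0.5 -0.3  0.8] M [-0.015  0.002  0.001] w 0.397 gf 0.0 t 1.43
```

```bash
python3 -m handwheel '[0,0,0,-7,0.6,0,0,0,-14,0.6,0,0,0,-21,0.6,0,0,0,-28,0.6,0,0,0,-33,0.6,0,0,0,-33,0.6,0,0,0,-33,0.6]'; python3 -c "
from plan import *
plan(548,-274.4,260,-.262+np.pi)"
```

```text
clock: 2.02
ee_pos: [546.3, -278.5, 304.2]
tool_rot: [-0.0, 0.145, 0.989, 0.0]
ft_force: [-0.3, 0.4, -0.2]
width: 0.401
gripper_force: 0.0
shift [-0.0005  0.0044  0.0442] turn -1.68 tcp [ 546.3 -278.5  304.2] ang 2.8502 tilt [-9.e-04  5.e-04 -1.e+00] q [-0.59  0.29  1.72 -0.    1.13 -1.87] F [-0.3  0.4 -0.2] M [ 0.03   0.024 -0.018] w 0.401 gf 0.0 t 2.02
```

```bash
python3 -m handwheel '[0,0.0044,0.03,-1.7,0.6,0,0.0044,0.06,-1.7,0.6,0,0.0044,0.076,-1.7,0.6,0,0.0044,0.086,-1.7,0.6,0,0.0044,0.086,-1.7,0.6]'; python3 - <<'E'
from seg import *
from plan import plan
plan(548,-274.4,201,-.262+np.pi)
out=[]
for n,(u0,v0,w,h) in(('top',(335,190,64,48)),('scene',(160,120,80,60))):
    f=manip.grab_frame(n);out.append(cv2.resize(f['img'][v0:v0+h,u0:u0+w,::-1],(400,300),interpolation=cv2.INTER_CUBIC))
cv2.imwrite('pics/g1.png',np.hstack(out))
E
```

```text
clock: 2.43
ee_pos: [546.5, -273.6, 215.5]
tool_rot: [-0.003, 0.13, 0.992, 0.001]
ft_force: [0.4, 1.1, 0.2]
width: 0.402
gripper_force: 0.0
shift [-0.0018 -0.0004  0.0145] turn 0.08 tcp [ 546.5 -273.6  215.5] ang 2.8809 tilt [-0.005   0.0033 -1.    ] q [-0.58  0.41  1.76 -0.    0.98 -1.89] F [0.4 1.1 0.2] M [-0.026  0.027  0.045] w 0.402 gf 0.0 t 2.43
```

View pics/g1.png

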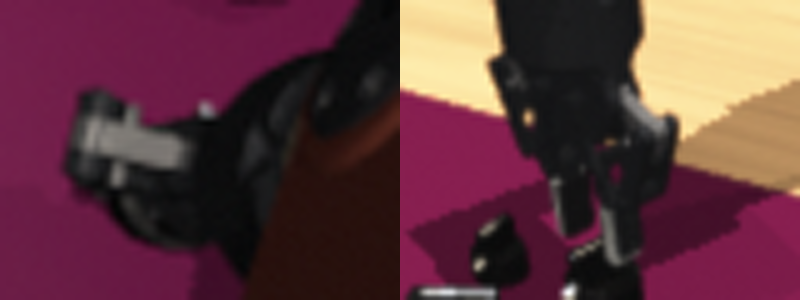

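```bash
python3 -m handwheel '[-0.0015,0,0.005,0,0.6,-0.0015,0,0.01,0,0.6,-0.0015,0,0.014,0,0.6,-0.0015,0,0.014,0,0.6]'; python3 -m handwheel '[0,0,0,0,0.8,0,0,0,0,1,0,0,0,0,1,0,0,0,0,1,0,0,0,0,1,0,0,0,0,1]'; python3 -c "
from plan import *
plan(548,-274.4,201,-.262+np.pi)"
```

```text
clock: 2.87
ee_pos: [549.1, -274.7, 204.3]
tool_rot: [-0.0, 0.129, 0.992, 0.0]
ft_force: [-0.5, -1.0, -0.1]
width: 0.399
gripper_force: 0.0
clock: 3.37
ee_pos: [549.3, -274.8, 204.9]
tool_rot: [0.0, 0.129, 0.992, -0.0]
ft_force: [-0.1, 0.5, -0.3]
width: 0.122
gripper_force: 61.4
shift [0.0014 0.0001 0.0039] turn 0.15 tcp [ 549.3 -274.8  204.9] ang 2.8822 tilt [ 2.e-04 -1.e-04 -1.e+00] q [-0.58  0.43  1.75  0.    0.96 -1.89] F [-0.1  0.5 -0.3] M [0.044 0.032 0.02 ] w 0.122 gf 61.4 t 3.37
```

```bash
python3 -m handwheel '[0,0,-0.01,0,1,0,0,-0.03,0,1,0,0,-0.06,0,1,0,0,-0.09,0,1,0,0,-0.1,0,1,0,0,-0.1,0,1]'; python3 -c "
from plan import *
plan(551,141.5,300,.1+np.pi)"
```

```text
clock: 3.87
ee_pos: [550.8, -275.8, 309.6]
tool_rot: [0.004, 0.129, 0.992, -0.002]
ft_force: [0.8, -0.8, 0.3]
width: 0.12
gripper_force: 61.4
shift [0.1069 0.4034 0.0075] turn -20.59 tcp [ 550.8 -275.8  309.6] ang 2.8823 tilt [ 0.0077 -0.0051 -1.    ] q [-0.58  0.29  1.71 -0.    1.13 -1.89] F [ 0.8 -0.8  0.3] M [-0.03  -0.011 -0.032] w 0.12 gf 61.4 t 3.87
```

```bash
python3 -m handwheel '[0.008,0.03,0,-2,1,0.016,0.06,0,-4,1,0.024,0.09,0,-6,1,0.032,0.12,0,-8,1,0.04,0.15,0,-10,1,0.048,0.18,0,-12,1,0.056,0.21,0,-14,1,0.064,0.24,0,-16,1]'; python3 -c "
from plan import *
plan(551,141.5,304,.1+np.pi)"
```

```text
clock: 4.53
ee_pos: [547.7, -24.8, 302.4]
tool_rot: [-0.002, -0.011, 1.0, 0.0]
ft_force: [0.5, -0.1, -1.8]
width: 0.126
gripper_force: 61.4
shift [-0.0069  0.1662 -0.0015] turn -4.5 tcp [547.7 -24.8 302.4] ang -3.1202 tilt [-3.7e-03  7.0e-04 -1.0e+00] q [-0.17  0.17  1.88  0.    1.1  -1.77] F [ 0.5 -0.1 -1.8] M [ 0.03  -0.037  0.031] w 0.126 gf 61.4 t 4.53
```

```bash
python3 -m handwheel '[-0.001,0.03,0,-2,1,-0.002,0.06,0,-4.5,1,-0.004,0.09,0,-4.5,1,-0.005,0.12,0,-4.5,1,-0.006,0.15,0,-4.5,1,-0.007,0.166,0,-4.5,1,-0.007,0.166,0.01,-4.5,1,-0.007,0.166,0.012,-4.5,1]';python3 -m handwheel '[0,0,0,0,1,0,0,0,0,1,0,0,0,0,1]'; python3 - <<'E'
from seg import *
from plan import plan
plan(551,141.5,271,.1+np.pi)
s=manip.sense();p=s['ee_pos'];x,y=p[0],p[1]
X=rot(s['tool_rot']).apply([1,0,0]);a=np.arctan2(X[1],X[0])+np.pi
out=[]
th=np.linspace(0,6.28,30)
for n,(u0,v0,w,h) in(('top',(132,185,64,48)),('scene',(300,150,80,60))):
    f=manip.grab_frame(n);pickle.dump(f,open(n+'2.pkl','wb'));k=400/w
    c=cv2.resize(f['img'][v0:v0+h,u0:u0+w,::-1],(400,300),interpolation=cv2.INTER_CUBIC);c0=c.copy()
    for P in knob(x,y,a,p[2]-204.3)[:]: ov(f,c,u0,v0,k,P,(0,255,0))
    ov(f,c,u0,v0,k,np.c_[551+19*np.cos(th),141.5+19*np.sin(th),46+0*th],(0,0,255))
    ov(f,c,u0,v0,k,np.c_[551+3*np.cos(th),141.5+3*np.sin(th),67+0*th],(0,255,255))
    out.append(np.hstack([c0,c]))
cv2.imwrite('pics/h1.png',np.vstack(out))
E
```

```text
clock: 5.2
ee_pos: [551.2, 140.2, 289.3]
tool_rot: [-0.003, -0.05, 0.999, -0.0]
ft_force: [-0.2, 0.3, -1.1]
width: 0.122
gripper_force: 61.4
clock: 5.45
ee_pos: [552.6, 138.6, 292.2]
tool_rot: [-0.0, -0.048, 0.999, -0.0]
ft_force: [0.3, -0.0, 0.1]
width: 0.121
gripper_force: 61.4
shift [0.0013 0.0031 0.0212] turn -0.18 tcp [552.6 138.6 292.2] ang -3.0448 tilt [-1.e-03 -4.e-04 -1.e+00] q [ 0.12  0.22  1.83 -0.    1.09 -1.54] F [ 0.3 -0.   0.1] M [ 0.042  0.028 -0.017] w 0.121 gf 61.4 t 5.45
```

View pics/h1.png

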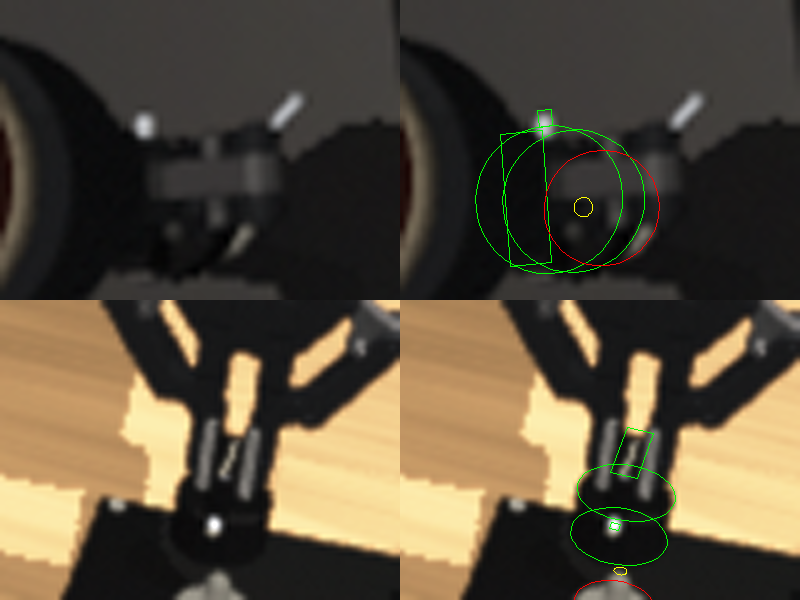

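```bash
python3 - <<'E'
from seg import *
from scipy.optimize import minimize
t=pickle.load(open('top.pkl','rb'));s=pickle.load(open('scene.pkl','rb'));th=np.linspace(0,6.28,40)
cir=lambda r,z:np.c_[r*np.cos(th),r*np.sin(th),0*th+z]
def fit(data,solids,p0):
    def cost(p):
        e=0
        for f,u0,v0,m in data:
            K=8;im=np.zeros((m.shape[0]*K,m.shape[1]*K),np.uint8)
            for P in solids(p):
                q=((proj(f,P)-[u0,v0]+.5)*K*16).astype(np.int32);cv2.fillConvexPoly(im,cv2.convexHull(q),1,shift=4)
            e+=np.abs(cv2.resize(im.astype(np.float32),m.shape[::-1],interpolation=cv2.INTER_AREA)-m).sum()
        return e
    p0=np.array(p0);S=np.vstack([p0]+[p0+np.eye(len(p0))[i]*(3 if i<2 else .1) for i in range(len(p0))])
    r=minimize(cost,p0,method='Nelder-Mead',options=dict(initial_simplex=S));return r.x.round(2),round(r.fun,1)
def spin(p):
    o=[p[0],p[1],0];return [np.vstack([cir(19,46),cir(19,40)])+o,np.vstack([cir(6,46),cir(6,63),cir(3,67)])+o]
def kn(p):
    k=knob(*p);return [np.vstack([k[0],k[1]]),np.vstack([k[2],k[2]-[0,0,22]]),np.vstack([k[3]+[0,0,2],k[3]-[0,0,2]])]
S=[];Kd=[]
for f,(u0,v0,w,h),thr in((t,(150,204,26,26),90),(s,(328,198,32,26),90)):
    g=f['img'][v0:v0+h,u0:u0+w].astype(float).mean(2);m=cv2.resize((cv2.resize(g,None,fx=1,fy=1)),None,fx=1,fy=1);hi=np.percentile(g,90);lo=np.percentile(g,20);m=np.clip((g-lo)/(hi-lo)*1.,0,1);m=(g>(hi+lo)/2).astype(np.uint8)
    m=cv2.morphologyEx(m,cv2.MORPH_CLOSE,np.ones((5,5)));n,l,st,c=cv2.connectedComponentsWithStats(m);i=1+np.argmax(st[1:,4]);print(st[i]);S.append((f,u0,v0,(l==i).astype(float)))
for f,(u0,v0,w,h) in((t,(342,202,36,30)),(s,(189,162,24,26))):
    g=f['img'][v0:v0+h,u0:u0+w].astype(float);m=(np.abs(g[:,:,0]-g[:,:,1])<35)
    n,l,st,c=cv2.connectedComponentsWithStats(m.astype(np.uint8));i=1+np.argmax(st[1:,4]);Kd.append((f,u0,v0,(l==i).astype(float)))
for d in(slice(0,1),slice(1,2),slice(0,2)): print(fit(S[d],spin,[551,141.5]),fit(Kd[d],kn,[548,-274.4,-.26]))
t2=pickle.load(open('top2.pkl','rb'));s2=pickle.load(open('scene2.pkl','rb'))
for f,u0,v0,w,h in((t2,132+18,185+14,12,12),(s2,300+35,150+38,16,14)):
    g=f['img'][v0:v0+h,u0:u0+w].astype(float).min(2);m=g>120;y,x=np.nonzero(m);print('ptr',x.mean()+u0,y.mean()+v0,m.sum(),at(f,x.mean()+u0,y.mean()+v0,112))
E
```

```text
[  4   5  19  21 275]
[  7   6  16  15 166]
(array([551.77, 143.72]), np.float64(18.7)) (array([ 5.4792e+02, -2.7379e+02, -2.7000e-01]), np.float64(35.5))
(array([553.24, 142.33]), np.float64(13.7)) (array([ 5.5010e+02, -2.7416e+02, -1.3000e-01]), np.float64(27.3))
(array([552.05, 143.07]), np.float64(42.7)) (array([ 5.4801e+02, -2.7459e+02, -2.3000e-01]), np.float64(70.5))
ptr 154.57142857142858 204.71428571428572 7 [574.44610732 140.82227645 112.        ]
ptr 342.42857142857144 194.71428571428572 7 [578.35271811 141.12554209 112.        ]
```

```bash
python3 -m handwheel '[-0.0007,0.0043,0,0,1,-0.0007,0.0043,0.005,0,1,-0.0007,0.0043,0.01,0,1,-0.0007,0.0043,0.015,0,1,-0.0007,0.0043,0.015,0,1,-0.0007,0.0043,0.015,0,1]'; python3 -m handwheel '[0,0,0.001,0,1,0,0,0.002,0,1,0,0,0.003,0,1,0,0,0.004,0,1,0,0,0.005,0,1,0,0,0.006,0,1,0,0,0.006,0,1]';python3 -c "
from plan import *
plan(552.8,143,260,.1+np.pi)"
```

```text
clock: 6.05
ee_pos: [552.5, 144.0, 276.8]
tool_rot: [-0.001, -0.049, 0.999, -0.0]
ft_force: [0.1, 0.5, -1.7]
width: 0.118
gripper_force: 61.4
clock: 6.63
ee_pos: [552.8, 144.0, 271.5]
tool_rot: [-0.0, -0.049, 0.999, -0.0]
ft_force: [-1.4, 0.7, -0.3]
width: 0.124
gripper_force: 61.4
shift [ 0.0001 -0.001   0.0115] turn -0.09 tcp [552.8 144.  271.5] ang -3.0432 tilt [-4.e-04 -0.e+00 -1.e+00] q [ 0.13  0.25  1.84  0.    1.05 -1.54] F [-1.4  0.7 -0.3] M [ 0.027 -0.042 -0.041] w 0.124 gf 61.4 t 6.63
```

```bash
python3 -m handwheel '[0,-0.0007,0.0005,0,1,0,-0.0007,0.001,0,1,0,-0.0007,0.0015,0,1,0,-0.0007,0.002,0,1,0,-0.0007,0.0025,0,1,0,-0.0007,0.003,0,1,0,-0.0007,0.003,0,1]';python3 -c "
from plan import *
plan(552.8,143,260,.1+np.pi)"
```

```text
clock: 7.22
ee_pos: [552.9, 143.3, 268.6]
tool_rot: [-0.0, -0.049, 0.999, -0.0]
ft_force: [-0.2, 0.7, -1.1]
width: 0.12
gripper_force: 61.4
shift [ 0.0002 -0.0003  0.0086] turn -0.09 tcp [552.9 143.3 268.6] ang -3.0432 tilt [-2.e-04 -1.e-04 -1.e+00] q [ 0.13  0.26  1.84 -0.    1.04 -1.54] F [-0.2  0.7 -1.1] M [-0.011 -0.018  0.035] w 0.12 gf 61.4 t 7.22
```

```bash
python3 -m handwheel '[0,0,0.0005,0,1,0,0,0.001,0,1,0,0,0.0015,0,1,0,0,0.002,0,1,0,0,0.0025,0,1,0,0,0.003,0,1,0,0,0.003,0,1]';python3 -m handwheel '[0,0,0.0005,0,1,0,0,0.001,0,1,0,0,0.0015,0,1,0,0,0.002,0,1,0,0,0.0025,0,1,0,0,0.003,0,1,0,0,0.003,0,1]'; python3 -c "
from plan import *
plan(552.8,143,260,.1+np.pi)"
```

```text
clock: 7.8
ee_pos: [553.1, 143.3, 265.7]
tool_rot: [0.0, -0.049, 0.999, -0.0]
ft_force: [0.4, -0.1, 0.0]
width: 0.121
gripper_force: 61.4
clock: 8.38
ee_pos: [553.0, 143.3, 262.7]
tool_rot: [0.0, -0.049, 0.999, -0.0]
ft_force: [1.2, -0.6, 0.0]
width: 0.125
gripper_force: 61.5
shift [ 0.0003 -0.0003  0.0027] turn -0.09 tcp [553.  143.3 262.7] ang -3.0431 tilt [ 2.e-04 -1.e-04 -1.e+00] q [ 0.13  0.27  1.84 -0.    1.03 -1.54] F [ 1.2 -0.6  0. ] M [-0.124 -0.083 -0.007] w 0.125 gf 61.5 t 8.38
```

```bash
for i in 1; do python3 -m handwheel '[0,0,0.0005,0,1,0,0,0.001,0,1,0,0,0.0015,0,1,0,0,0.002,0,1,0,0,0.002,0,1]';done; python3 -m handwheel '[0,0,0.0003,0,1,0,0,0.0006,0,1,0,0,0.001,0,1,0,0,0.001,0,1]'; python3 -c "
from plan import *
plan(552.8,143,260,.1+np.pi)"
```

```text
clock: 8.8
ee_pos: [553.1, 143.3, 260.8]
tool_rot: [0.0, -0.049, 0.999, -0.0]
ft_force: [0.7, -1.5, -1.2]
width: 0.117
gripper_force: 61.6
clock: 9.13
ee_pos: [553.2, 143.4, 260.6]
tool_rot: [0.0, -0.049, 0.999, -0.0]
ft_force: [-1.5, -1.6, 5.6]
width: 0.12
gripper_force: 62.3
shift [ 0.0004 -0.0003  0.0006] turn -0.09 tcp [553.2 143.4 260.6] ang -3.0431 tilt [ 2.e-04 -1.e-04 -1.e+00] q [ 0.13  0.27  1.84 -0.    1.03 -1.54] F [-1.5 -1.6  5.6] M [-0.333  0.212  0.004] w 0.12 gf 62.3 t 9.13
```

```bash
python3 -m handwheel '[0,0,0,1,1,0,0,0,2,1,0,0,0,3,1,0,0,0,4,1,0,0,0,5,1,0,0,0,6,1,0,0,0,7,1,0,0,0,8,1]'; python3 -c "
from plan import *
plan(552.8,143,260,.1+np.pi)"
```

```text
clock: 9.8
ee_pos: [553.5, 143.4, 260.5]
tool_rot: [0.001, 0.021, 1.0, 0.0]
ft_force: [-1.1, -0.6, 4.3]
width: 0.121
gripper_force: 62.2
shift [ 0.0007 -0.0005  0.0005] turn -8.16 tcp [553.5 143.4 260.5] ang 3.0992 tilt [ 1.8e-03  3.0e-04 -1.0e+00] q [ 0.13  0.27  1.84  0.    1.03 -1.4 ] F [-1.1 -0.6  4.3] M [-0.214 -0.059  0.06 ] w 0.121 gf 62.2 t 9.8
```

```bash
python3 -m handwheel '[0,0,0.0002,1,1,0,0,0.0002,2,1,0,0,0.0002,3,1,0,0,0.0002,4,1,0,0,0.0002,5,1,0,0,0.0002,6,1]'; python3 -m handwheel '[0,0,0,1,1,0,0,0,2,1,0,0,0,3,1,0,0,0,4,1,0,0,0,5,1,0,0,0,6,1]';python3 -c "
from plan import *
plan(552.8,143,260,.1+np.pi)"
```

```text
clock: 10.3
ee_pos: [553.5, 143.4, 260.2]
tool_rot: [0.001, 0.073, 0.997, 0.0]
ft_force: [0.3, -1.5, 5.2]
width: 0.119
gripper_force: 62.2
clock: 10.8
ee_pos: [552.9, 143.2, 258.9]
tool_rot: [-0.0, 0.126, 0.992, -0.0]
ft_force: [2.3, -1.4, -2.2]
width: 0.117
gripper_force: 61.2
shift [ 0.     -0.0002 -0.0011] turn -20.19 tcp [552.9 143.2 258.9] ang 2.8892 tilt [-4.e-04 -3.e-04 -1.e+00] q [ 0.13  0.27  1.84 -0.    1.02 -1.19] F [ 2.3 -1.4 -2.2] M [-0.342 -0.467  0.079] w 0.117 gf 61.2 t 10.8
```

```bash
python3 -m handwheel '[0,0,0.0005,-0.5,1,0,0,0.001,-0.5,1,0,0,0.0015,-0.5,1,0,0,0.002,-0.5,1,0,0,0.002,-0.5,1]'; python3 -c "
from plan import *
plan(552.8,143,250,.1+np.pi)"
```

```text
clock: 11.22
ee_pos: [552.9, 143.2, 257.5]
tool_rot: [-0.0, 0.121, 0.993, -0.0]
ft_force: [1.0, -2.3, 1.4]
width: 0.123
gripper_force: 61.6
shift [ 0.0001 -0.0002  0.0075] turn -19.58 tcp [552.9 143.2 257.5] ang 2.8998 tilt [-3.e-04 -4.e-04 -1.e+00] q [ 0.13  0.27  1.85 -0.    1.02 -1.2 ] F [ 1.  -2.3  1.4] M [-0.559 -0.207  0.008] w 0.123 gf 61.6 t 11.22
```

```bash
python3 -m handwheel '[0,-0.0004,0.0005,0,1,0,-0.0004,0.001,0,1,0,-0.0004,0.0015,0,1,0,-0.0004,0.002,0,1,0,-0.0004,0.0025,0,1,0,-0.0004,0.003,0,1,0,-0.0004,0.003,0,1]';  python3 -c "
from plan import *
plan(552.8,143,250,.1+np.pi)"
```

```text
clock: 11.8
ee_pos: [552.9, 143.0, 254.4]
tool_rot: [-0.0, 0.121, 0.993, 0.0]
ft_force: [0.9, -1.0, 0.8]
width: 0.121
gripper_force: 61.6
shift [ 0.0001 -0.      0.0044] turn -19.59 tcp [552.9 143.  254.4] ang 2.8996 tilt [ 0.e+00  2.e-04 -1.e+00] q [ 0.13  0.28  1.85  0.    1.02 -1.2 ] F [ 0.9 -1.   0.8] M [-0.276 -0.207 -0.014] w 0.121 gf 61.6 t 11.8
```

```bash
python3 -m handwheel '[0,-0.0003,0.0005,0,1,0,-0.0003,0.001,0,1,0,-0.0003,0.0015,0,1,0,-0.0003,0.002,0,1,0,-0.0003,0.0025,0,1,0,-0.0003,0.0025,0,1]';python3 -m handwheel '[0,0,0.0004,0,1,0,0,0.0008,0,1,0,0,0.0012,0,1,0,0,0.0012,0,1]';  python3 -c "
from plan import *
plan(552.8,143,250,.1+np.pi)"
```

```text
clock: 12.3
ee_pos: [552.8, 142.8, 252.0]
tool_rot: [0.0, 0.121, 0.993, 0.0]
ft_force: [1.8, 0.6, 1.5]
width: 0.122
gripper_force: 61.6
clock: 12.63
ee_pos: [552.9, 142.8, 250.9]
tool_rot: [0.0, 0.121, 0.993, 0.0]
ft_force: [0.8, 2.3, 1.7]
width: 0.121
gripper_force: 61.7
shift [0.0001 0.0002 0.0009] turn -19.6 tcp [552.9 142.8 250.9] ang 2.8996 tilt [ 2.e-04  5.e-04 -1.e+00] q [ 0.13  0.28  1.85  0.    1.01 -1.2 ] F [0.8 2.3 1.7] M [ 0.173 -0.191  0.016] w 0.121 gf 61.7 t 12.63
```

```bash
python3 -m handwheel '[0,0,0.0003,0,1,0,0,0.0006,0,1,0,0,0.0006,0,1,0,0,0.0006,0,1]';  python3 -c "
from plan import *
plan(552.8,143,250,.1+np.pi)"
```

```text
clock: 12.97
ee_pos: [552.9, 142.8, 250.8]
tool_rot: [-0.0, 0.121, 0.993, 0.0]
ft_force: [-0.9, 1.9, 5.6]
width: 0.123
gripper_force: 62.3
shift [0.0001 0.0001 0.0008] turn -19.59 tcp [552.9 142.8 250.8] ang 2.8996 tilt [-0.e+00  4.e-04 -1.e+00] q [ 0.13  0.28  1.85  0.    1.01 -1.2 ] F [-0.9  1.9  5.6] M [0.164 0.152 0.027] w 0.123 gf 62.3 t 12.97
```

```bash
python3 -m handwheel '[0,0,0,1.5,1,0,0,0,3,1,0,0,0,4.5,1,0,0,0,6,1,0,0,0,7.5,1,0,0,0,9,1,0,0,0,10.5,1,0,0,0,12,1]';  python3 -m handwheel '[0,0,0,1,1,0,0,0,2,1,0,0,0,3,1,0,0,0,4,1,0,0,0,5,1,0,0,0,6,1,0,0,0,7,1,0,0,0,7,1]';python3 -c "
from plan import *
plan(552.8,143,250,-.73+np.pi)"
```

```text
clock: 13.63
ee_pos: [553.0, 142.9, 250.8]
tool_rot: [0.0, 0.224, 0.975, 0.0]
ft_force: [-0.7, 1.8, 4.4]
width: 0.119
gripper_force: 62.2
clock: 14.3
ee_pos: [553.0, 142.8, 250.8]
tool_rot: [0.0, 0.283, 0.959, 0.0]
ft_force: [-0.3, 1.8, 5.2]
width: 0.119
gripper_force: 62.2
shift [0.0003 0.     0.0008] turn 8.94 tcp [553.  142.8 250.8] ang 2.5676 tilt [ 6.e-04  4.e-04 -1.e+00] q [ 0.13  0.28  1.85  0.    1.01 -0.87] F [-0.3  1.8  5.2] M [0.179 0.029 0.063] w 0.119 gf 62.2 t 14.3
```

```bash
python3 -m handwheel '[0,0,0,0.7,1,0,0,0,1.4,1,0,0,0,2.1,1,0,0,0,2.8,1,0,0,0,3.5,1,0,0,0,4.2,1,0,0,0,5,1,0,0,0,5,1]';python3 -c "
from plan import *
plan(552.8,143,250,-.73+np.pi)"; python3 -m handwheel '[0,0,0,0.6,1,0,0,0,1.2,1,0,0,0,1.8,1,0,0,0,1.8,1]';python3 -c "
from plan import *
plan(552.8,143,250,-.73+np.pi)"
```

```text
clock: 14.97
ee_pos: [553.0, 142.8, 250.8]
tool_rot: [0.0, 0.325, 0.946, 0.0]
ft_force: [-1.0, 1.6, 4.4]
width: 0.123
gripper_force: 62.2
shift [0.0003 0.     0.0008] turn 3.95 tcp [553.  142.8 250.8] ang 2.4805 tilt [ 6.e-04  3.e-04 -1.e+00] q [ 0.13  0.28  1.85  0.    1.01 -0.78] F [-1.   1.6  4.4] M [ 0.246 -0.003  0.086] w 0.123 gf 62.2 t 14.97
clock: 15.3
ee_pos: [553.0, 142.8, 250.8]
tool_rot: [0.0, 0.339, 0.941, 0.0]
ft_force: [-0.2, 0.9, 5.5]
width: 0.121
gripper_force: 62.2
shift [ 0.0003 -0.      0.0008] turn 2.16 tcp [553.  142.8 250.8] ang 2.4493 tilt [ 7.e-04  3.e-04 -1.e+00] q [ 0.13  0.28  1.85  0.    1.01 -0.75] F [-0.2  0.9  5.5] M [0.207 0.054 0.109] w 0.121 gf 62.2 t 15.3
```

```bash
for k in 1; do python3 -m handwheel '[0,0,0,0.5,1,0,0,0,1,1,0,0,0,1,1]'; python3 -c "
from plan import *
plan(552.8,143,250,-.73+np.pi)";python3 -m handwheel '[0,0,0,0.5,1,0,0,0,1,1,0,0,0,1,1]'; python3 -c "
from plan import *
plan(552.8,143,250,-.73+np.pi)"; done
```

```text
clock: 15.55
ee_pos: [553.1, 142.8, 250.8]
tool_rot: [0.0, 0.347, 0.938, 0.0]
ft_force: [-0.3, 1.1, 4.1]
width: 0.119
gripper_force: 62.2
shift [ 0.0003 -0.      0.0008] turn 1.16 tcp [553.1 142.8 250.8] ang 2.4318 tilt [ 7.e-04  3.e-04 -1.e+00] q [ 0.13  0.28  1.85  0.    1.01 -0.73] F [-0.3  1.1  4.1] M [0.158 0.074 0.112] w 0.119 gf 62.2 t 15.55
clock: 15.8
ee_pos: [553.1, 142.8, 250.8]
tool_rot: [0.0, 0.356, 0.935, 0.0]
ft_force: [-0.6, 2.0, 4.8]
width: 0.122
gripper_force: 62.2
shift [0.0003 0.     0.0008] turn 0.16 tcp [553.1 142.8 250.8] ang 2.4144 tilt [ 7.e-04  3.e-04 -1.e+00] q [ 0.13  0.28  1.85  0.    1.01 -0.71] F [-0.6  2.   4.8] M [0.174 0.009 0.062] w 0.122 gf 62.2 t 15.8
```

```bash
python3 -m handwheel '[0,0,0,0.5,1,0,0,0,1,1,0,0,0,1,1]'; python3 -c "
from plan import *
plan(552.8,143,250,-.73+np.pi)";python3 -m handwheel '[0,0,0,0.5,1,0,0,0,0.5,1]'; python3 -c "
from plan import *
plan(552.8,143,250,-.73+np.pi)"
```

```text
clock: 16.05
ee_pos: [553.1, 142.8, 250.8]
tool_rot: [0.0, 0.364, 0.931, 0.0]
ft_force: [0.1, 0.6, 5.2]
width: 0.12
gripper_force: 62.2
shift [ 0.0004 -0.      0.0008] turn -0.84 tcp [553.1 142.8 250.8] ang 2.3969 tilt [ 7.e-04  3.e-04 -1.e+00] q [ 0.13  0.28  1.85  0.    1.01 -0.7 ] F [0.1 0.6 5.2] M [0.178 0.032 0.073] w 0.12 gf 62.2 t 16.05
clock: 16.22
ee_pos: [553.1, 142.8, 250.8]
tool_rot: [0.0, 0.368, 0.93, 0.0]
ft_force: [-0.5, 0.9, 5.6]
width: 0.126
gripper_force: 62.2
shift [ 0.0003 -0.      0.0008] turn -1.34 tcp [553.1 142.8 250.8] ang 2.3883 tilt [ 7.e-04  3.e-04 -1.e+00] q [ 0.13  0.28  1.85  0.    1.01 -0.69] F [-0.5  0.9  5.6] M [0.188 0.044 0.095] w 0.126 gf 62.2 t 16.22
```

```bash
python3 -m handwheel '[0,0,0,0.5,1,0,0,0,0.5,1]'; python3 -c "
from plan import *
plan(552.8,143,250,-.73+np.pi)";python3 -m handwheel '[0,0,0,0.5,1,0,0,0,0.5,1]'; python3 -c "
from plan import *
plan(552.8,143,250,-.73+np.pi)"
```

```text
clock: 16.38
ee_pos: [553.1, 142.8, 250.8]
tool_rot: [0.0, 0.372, 0.928, 0.0]
ft_force: [0.2, 1.3, 5.5]
width: 0.121
gripper_force: 62.2
shift [ 0.0003 -0.      0.0008] turn -1.84 tcp [553.1 142.8 250.8] ang 2.3795 tilt [ 7.e-04  2.e-04 -1.e+00] q [ 0.13  0.28  1.85  0.    1.01 -0.68] F [0.2 1.3 5.5] M [0.172 0.071 0.051] w 0.121 gf 62.2 t 16.38
clock: 16.55
ee_pos: [553.1, 142.8, 250.8]
tool_rot: [0.0, 0.376, 0.927, 0.0]
ft_force: [0.0, 1.2, 5.6]
width: 0.118
gripper_force: 62.2
shift [ 0.0003 -0.      0.0008] turn -2.34 tcp [553.1 142.8 250.8] ang 2.3708 tilt [ 7.e-04  2.e-04 -1.e+00] q [ 0.13  0.28  1.85  0.    1.01 -0.67] F [0.  1.2 5.6] M [0.173 0.034 0.082] w 0.118 gf 62.2 t 16.55
```

```bash
python3 -m handwheel '[0,0,0,0.5,1,0,0,0,0.5,1]'; python3 -c "
from plan import *
plan(552.8,143,250,-.73+np.pi)";python3 -m handwheel '[0,0,0,0.5,1,0,0,0,0.5,1]'; python3 -c "
from plan import *
plan(552.8,143,250,-.73+np.pi)"
```

```text
clock: 16.72
ee_pos: [553.1, 142.8, 250.8]
tool_rot: [0.0, 0.38, 0.925, 0.0]
ft_force: [-0.6, 1.4, 5.5]
width: 0.125
gripper_force: 62.2
shift [ 0.0003 -0.      0.0008] turn -2.84 tcp [553.1 142.8 250.8] ang 2.3621 tilt [ 7.e-04  3.e-04 -1.e+00] q [ 0.13  0.28  1.85  0.    1.01 -0.66] F [-0.6  1.4  5.5] M [0.19  0.031 0.069] w 0.125 gf 62.2 t 16.72
clock: 16.88
ee_pos: [553.1, 142.8, 250.8]
tool_rot: [0.0, 0.384, 0.923, 0.0]
ft_force: [-0.3, 0.7, 4.6]
width: 0.121
gripper_force: 62.2
shift [ 0.0004 -0.      0.0008] turn -3.34 tcp [553.1 142.8 250.8] ang 2.3533 tilt [ 7.e-04  2.e-04 -1.e+00] q [ 0.13  0.28  1.85  0.    1.01 -0.65] F [-0.3  0.7  4.6] M [0.161 0.037 0.108] w 0.121 gf 62.2 t 16.88
```

```bash
python3 -m handwheel '[0,0,0,0.5,1,0,0,0,0.5,1]'; python3 -c "
from plan import *
plan(552.8,143,250,-.73+np.pi)";python3 -m handwheel '[0,0,0,0.5,1,0,0,0,0.5,1]'; python3 - <<'E'
from seg import *
from plan import plan
plan(552.8,143,250,-.73+np.pi)
out=[]
t=pickle.load(open('top.pkl','rb'))
for n,(u0,v0,w,h) in(('top',(148,192,48,36)),('scene',(310,180,48,36))):
    f=manip.grab_frame(n);pickle.dump(f,open(n+'3.pkl','wb'));out.append(cv2.resize(f['img'][v0:v0+h,u0:u0+w,::-1],(400,300),interpolation=cv2.INTER_CUBIC))
cv2.imwrite('pics/i1.png',np.hstack(out))
E
```

```text
clock: 17.05
ee_pos: [553.1, 142.8, 250.8]
tool_rot: [0.0, 0.388, 0.922, 0.0]
ft_force: [0.4, 0.1, 4.7]
width: 0.122
gripper_force: 62.2
shift [ 0.0004 -0.      0.0008] turn -3.84 tcp [553.1 142.8 250.8] ang 2.3447 tilt [ 8.e-04  2.e-04 -1.e+00] q [ 0.13  0.28  1.85  0.    1.01 -0.64] F [0.4 0.1 4.7] M [0.157 0.024 0.114] w 0.122 gf 62.2 t 17.05
clock: 17.22
ee_pos: [553.1, 142.8, 250.8]
tool_rot: [0.0, 0.392, 0.92, 0.0]
ft_force: [0.5, 0.7, 4.9]
width: 0.122
gripper_force: 62.2
shift [ 0.0003 -0.      0.0008] turn -4.34 tcp [553.1 142.8 250.8] ang 2.3359 tilt [ 7.e-04  2.e-04 -1.e+00] q [ 0.13  0.28  1.85  0.    1.01 -0.64] F [0.5 0.7 4.9] M [0.197 0.03  0.059] w 0.122 gf 62.2 t 17.22
```

View pics/i1.png

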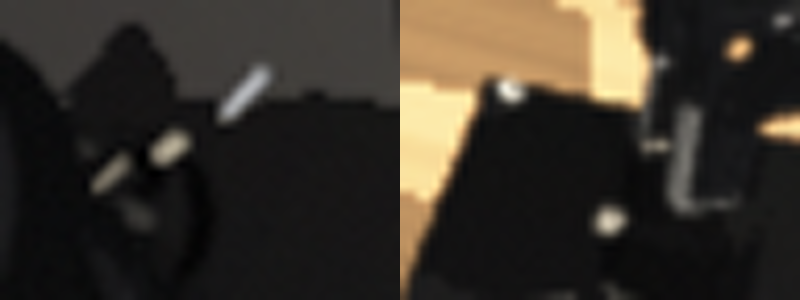

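```bash
python3 - <<'E'
from seg import *
t=pickle.load(open('top3.pkl','rb'));s=pickle.load(open('scene3.pkl','rb'))
g=t['img'][203:216,164:174].astype(float).min(2)
w=np.clip(g-100,0,None);yy,xx=np.mgrid[203:216,164:174]
# exclude left stripe
w[:, :2]=0
u,v=(w*xx).sum()/w.sum(),(w*yy).sum()/w.sum();p=at(t,u,v,71);print('top ptr',u,v,p)
g=s['img'][203:211,378-48:388-48].astype(float).min(2);yy,xx=np.mgrid[203:211,330:340];w=np.clip(g-100,0,None);u,v=(w*xx).sum()/w.sum(),(w*yy).sum()/w.sum();p2=at(s,u,v,69);print('scene ptr',u,v,p2)
g=t['img'][198:208,173:182].astype(float).mean(2);yy,xx=np.mgrid[198:208,173:182];m=g>110;b=at(t,xx[m].mean(),yy[m].mean(),43);c=np.cov(np.array([at(t,a,d,43)[:2] for a,d in zip(xx[m],yy[m])]).T,aweights=g[m]-60);e=np.linalg.eigh(c)[1][:,1];print('bar',b,np.arctan2(e[1],e[0]))
for C in([551.8,143.7],[552.5,143]):
  for q in(p,p2,b): print(C,np.arctan2(q[1]-C[1],q[0]-C[0]).round(3),np.hypot(*(q[:2]-C)).round(1))
E
```

```text
top ptr 167.99411764705883 209.2941176470588 [567.40656073 126.46845378  71.        ]
scene ptr 334.668 206.16 [571.63503387 126.23592875  69.        ]
bar [582.24398603 115.14051046  43.        ] 2.440773758830259
[551.8, 143.7] -0.835 23.2
[551.8, 143.7] -0.722 26.4
[551.8, 143.7] -0.753 41.7
[552.5, 143] -0.837 22.3
[552.5, 143] -0.719 25.4
[552.5, 143] -0.753 40.8
```

```bash
python3 -m handwheel '[0,0,0,0.5,1,0,0,0,0.5,1]'; python3 -c "
from plan import *
plan(552.8,143,250,-.73+np.pi)";python3 -m handwheel '[0,0,0,0.5,1,0,0,0,0.5,1]'; python3 -c "
from plan import *
plan(552.8,143,250,-.73+np.pi)"
```

```text
clock: 17.48
ee_pos: [553.1, 142.7, 250.8]
tool_rot: [0.0, 0.396, 0.918, 0.0]
ft_force: [-0.5, 1.1, 5.1]
width: 0.121
gripper_force: 62.2
shift [ 0.0004 -0.      0.0008] turn -4.84 tcp [553.1 142.7 250.8] ang 2.3271 tilt [ 7.e-04  2.e-04 -1.e+00] q [ 0.13  0.28  1.85  0.    1.01 -0.63] F [-0.5  1.1  5.1] M [0.182 0.043 0.063] w 0.121 gf 62.2 t 17.48
clock: 17.65
ee_pos: [553.1, 142.8, 250.8]
tool_rot: [0.0, 0.4, 0.917, 0.0]
ft_force: [0.4, 1.9, 4.8]
width: 0.124
gripper_force: 62.2
shift [ 0.0004 -0.0001  0.0008] turn -5.33 tcp [553.1 142.8 250.8] ang 2.3185 tilt [ 8.e-04  2.e-04 -1.e+00] q [ 0.13  0.28  1.85  0.    1.01 -0.62] F [0.4 1.9 4.8] M [0.219 0.031 0.12 ] w 0.124 gf 62.2 t 17.65
```

```bash
python3 -m handwheel '[0,0,0,0.4,1,0,0,0,0.4,1]'; python3 -c "
from plan import *
print(manip.sense()['moment'])";python3 -m handwheel '[0,0,0,0.4,1,0,0,0,0.4,1]'; python3 -c "
from plan import *
print(manip.sense()['moment'])";python3 -m handwheel '[0,0,0,0.4,1,0,0,0,0.4,1]'; python3 -c "
from plan import *
plan(552.8,143,250,-.73+np.pi)"
```

```text
clock: 17.82
ee_pos: [553.1, 142.8, 250.8]
tool_rot: [0.0, 0.403, 0.915, 0.0]
ft_force: [-0.3, 1.3, 5.6]
width: 0.12
gripper_force: 62.2
[ 0.20044873 -0.02114485  0.15238463]
clock: 17.98
ee_pos: [553.1, 142.8, 250.8]
tool_rot: [0.0, 0.406, 0.914, 0.0]
ft_force: [0.3, 0.5, 5.6]
width: 0.123
gripper_force: 62.2
[ 0.2313079  -0.03670633  0.21835534]
clock: 18.15
ee_pos: [553.2, 142.8, 250.8]
tool_rot: [0.0, 0.409, 0.912, 0.0]
ft_force: [-0.6, 1.6, 5.1]
width: 0.129
gripper_force: 62.2
shift [ 0.0004 -0.0001  0.0008] turn -6.51 tcp [553.2 142.8 250.8] ang 2.2979 tilt [ 1.2e-03  2.0e-04 -1.0e+00] q [ 0.13  0.28  1.85  0.    1.01 -0.6 ] F [-0.6  1.6  5.1] M [ 0.239 -0.064  0.195] w 0.129 gf 62.2 t 18.15
```

```bash
python3 -m handwheel '[0,0,0,-0.4,1,0,0,0,-0.8,1,0,0,-0.0005,-0.8,1,0,0,-0.0005,-0.8,1]'; python3 -c "
from plan import *
plan(552.8,143,250,-.73+np.pi)"; python3 -m handwheel '[0,0,0,0,0.9,0,0,0,0,0.8,0,0,0,0,0.7,0,0,0,0,0.6,0,0,0,0,0.6,0,0,0,0,0.6,0,0,0,0,0.6]';  python3 -m handwheel '[0,0,-0.01,0,0.6,0,0,-0.03,0,0.6,0,0,-0.06,0,0.6,0,0,-0.09,0,0.6,0,0,-0.12,0,0.6,0,0,-0.12,0,0.6]'
```

```text
clock: 18.48
ee_pos: [553.0, 142.7, 250.9]
tool_rot: [0.0, 0.403, 0.915, 0.0]
ft_force: [0.3, 1.1, 3.2]
width: 0.122
gripper_force: 62.0
shift [0.0004 0.     0.0009] turn -5.74 tcp [553.  142.7 250.9] ang 2.3115 tilt [ 1.e-03  3.e-04 -1.e+00] q [ 0.13  0.28  1.85  0.    1.01 -0.61] F [0.3 1.1 3.2] M [ 0.237 -0.157  0.142] w 0.122 gf 62.0 t 18.48
clock: 19.07
ee_pos: [552.6, 142.5, 250.4]
tool_rot: [-0.0, 0.403, 0.915, -0.0]
ft_force: [0.1, -1.0, -0.3]
width: 0.398
gripper_force: 0.0
clock: 19.57
ee_pos: [555.3, 143.0, 379.6]
tool_rot: [0.006, 0.403, 0.915, 0.004]
ft_force: [1.4, 0.6, 1.0]
width: 0.401
gripper_force: 0.0
```

```bash
python3 -c "
from plan import *
plan(400,-100,370,2.31)"; 
```

```text
shift [-0.0745 -0.2787  0.0069] turn 0.09 tcp [555.3 143.  379.6] ang 2.3115 tilt [ 0.0144  0.0019 -0.9999] q [ 0.13  0.13  1.77  0.    1.23 -0.61] F [1.4 0.6 1. ] M [-0.03  -0.082  0.021] w 0.401 gf 0.0 t 19.57
```

```bash
python3 -m handwheel '[-0.009,-0.035,0,0,0.6,-0.018,-0.07,0,0,0.6,-0.027,-0.105,0,0,0.6,-0.036,-0.14,0,0,0.6,-0.045,-0.175,0,0,0.6,-0.054,-0.21,0,0,0.6,-0.063,-0.24,0,0,0.6,-0.063,-0.24,0,0,0.6]'; python3 - <<'E'
from seg import *
x,y=552.3,143.1
out=[];th=np.linspace(0,6.28,30)
for n,(u0,v0,w,h) in(('top',(145,195,48,36)),('scene',(310,175,64,48))):
    f=manip.grab_frame(n);pickle.dump(f,open(n+'4.pkl','wb'));k=400/w
    c=cv2.resize(f['img'][v0:v0+h,u0:u0+w,::-1],(400,300),interpolation=cv2.INTER_CUBIC);c0=c.copy()
    for P in knob(x,y,-.80,46): ov(f,c,u0,v0,k,P,(0,255,0))
    out.append(np.hstack([c0,c]))
cv2.imwrite('pics/j1.png',np.vstack(out))
E
```

```text
clock: 20.23
ee_pos: [416.0, -68.8, 370.9]
tool_rot: [0.0, 0.405, 0.914, -0.001]
ft_force: [0.6, 0.1, -0.4]
width: 0.401
gripper_force: 0.0
```

View pics/j1.png

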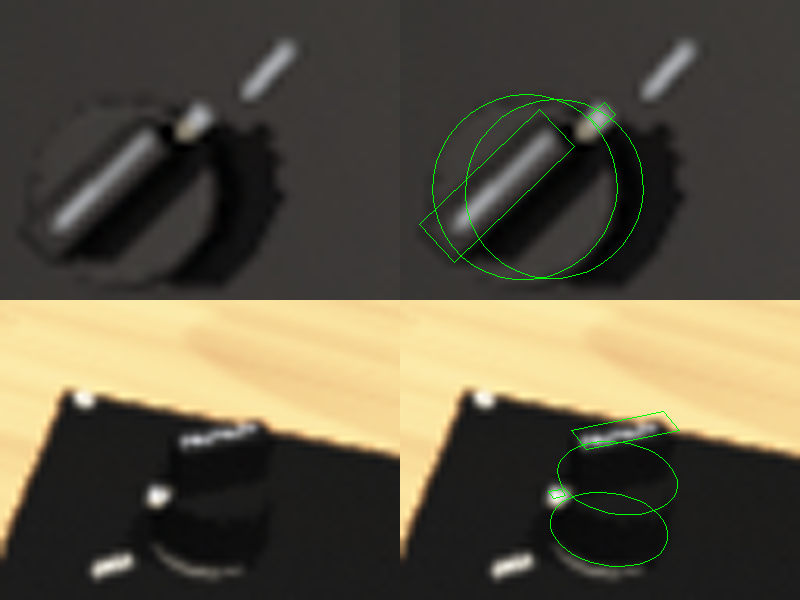

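```bash
python3 - <<'E'
from seg import *
def pca(f,box,z,thr,sel=None,ext=None):
    u0,v0,w,h=box;K=6;g=cv2.resize(f['img'][v0:v0+h,u0:u0+w].astype(np.float32).mean(2),None,fx=K,fy=K,interpolation=cv2.INTER_CUBIC)
    m=(g>thr).astype(np.uint8);n,l,st,ce=cv2.connectedComponentsWithStats(m)
    for i in range(1,n):
        if st[i,4]<60: continue
        y,x=np.nonzero(l==i);P=np.array([at(f,(a+.5)/K-.5+u0,(b+.5)/K-.5+v0,z)[:2] for a,b in zip(x,y)])
        e=np.linalg.eigh(np.cov(P.T,aweights=g[y,x]-thr+1))[1][:,1];e*=np.sign(e[0]);print('  ',st[i,4],'px',(x.mean()/K+u0).round(1),(y.mean()/K+v0).round(1),P.mean(0).round(1),'ang',np.arctan2(e[1],e[0]).round(3))
T=[pickle.load(open(n,'rb')) for n in('top.pkl','top4.pkl','scene.pkl','scene4.pkl')]
print('knob0 top');pca(T[0],(350,202,24,30),47,90)
print('knob1 top');pca(T[1],(146,195,24,30),93,90)
print('index top');pca(T[1],(172,196,12,14),43,110)
print('index top0');pca(T[0],(172,196,12,14),43,110)
print('knob0 scene');pca(T[2],(190,160,22,15),47,60)
print('knob1 scene');pca(T[3],(335,192,20,10),93,70)
print('index scene');pca(T[3],(322,212,12,12),43,110)
E
```

```text
knob0 top
   348 px 367.8 208.1 [ 570.3 -273.9] ang -0.59
   860 px 368.2 217.9 [ 550.6 -274.2] ang -0.302
knob1 top
   378 px 168.2 209.5 [566.9 120.9] ang -0.755
   1195 px 157.1 217.0 [552.7 142.1] ang -0.796
index top
   520 px 177.2 203.4 [581.5 116. ] ang -0.727
index top0
   477 px 177.2 203.4 [581.6 116.1] ang -0.729
knob0 scene
   8847 px 200.8 165.9 [ 538.1 -278.1] ang 1.131
knob1 scene
   2746 px 346.3 194.5 [546.9 142.3] ang -0.953
index scene
   529 px 327.9 217.4 [585.7 116.3] ang -0.64
```

```bash
python3 -c "
from workcell import manip
print(manip.sign_off())"
```

```text
the job is handed in; nothing more can be done
None
```

The middle-sized black knob is keyed onto the spindle, fully home on its collar and turned clockwise to the stop. Its pointer is about 0.05 rad clockwise of the index bar, about what the keyway's play allows. Pressing force read under 6 N; twist was mostly under 0.2 N m, with one 0.22 N m reading at the stop. The knob is released and the job was handed in at about 20 s. I did no separate check on the wheel, tub and screwdriver, but the arm stayed clear of them.

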